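Open the lever bin and let its lid down softly

TASK

Someone is about to scrape a plate into the food-waste bin, the taller and narrower of the two lever bins: press its front lever down with a fingertip until the lid stands wide open, and keep it wide open for about three seconds. Then let the lever come up slowly under the finger, so that the lid settles fully shut without slamming, and move clear. Only press: do not grasp, lift or shift anything, leave the other bin shut and the kitchen things where they stand.

Things in the scene. Friction and masses are not known exactly. Their poses are not given: they have to be found in the camera images.
- food_bin: (mm) Food-waste bin, the taller and narrower of the two lever bins: white plastic tub 170 deep (own x) x 180 wide (own y) x 200 high (lid on top), standing loose (2 kg). Origin: centre of the underside, on the worktop; own -x is its front, the lever side. A flat foot 110 wide, 12 thick reaches 215 in front of the origin, under the lever
- food_pad: (mm) The food bin's lever: flat ribbed pad 50 long x 95 wide x 10 thick on a steel stem to a pivot on the tub's front, 100 behind the pad's centre. Origin: centre of the pad's upper face, moving with the lever; own x along the stem to the pivot. At rest level, 90 above the worktop, 197 in front of the bin's origin, 112 clear of the tub; fully pressed 49 above the worktop. Press here from above
- food_lever (a joint): Angle of the food bin's lever in rad: 0 level, lid shut; 0.42 on its lower stop, lid wide open. The lid, hinged on the tub's far rim, turns 2.62 times as far (1.10 rad). Its weight pushes the lever up: 5 to 10 N at the pad to start it, less when open. It is hardly damped and nothing latches it: it drops if the lever is let go
- recycling_bin: (mm) Recycling bin, the lower and wider of the two, with the same lever at the same place: white plastic tub 170 deep (own x) x 280 wide (own y) x 130 high (lid on top), standing loose (2 kg). Origin: centre of the underside, on the worktop; own -x is its front, the lever side. A flat foot 110 wide, 12 thick reaches 215 in front of the origin, under the lever
- recycling_lever (a joint): Angle of the recycling bin's lever in rad: 0 level, lid shut; stays at 0
- mug: (mm) White mug, 80 across, 90 high; origin under its centre
- bowl: (mm) White bowl, 110 across, 50 high; origin under its centre
- spoon: (mm) Wooden spoon, 240 long, lying flat along its own x
- mill: (mm) Dark wooden pepper mill, 54 across, 120 high; origin under its centre
- tin: (mm) Food tin with paper label, 74 across, 110 high; origin under its centre
- jar: (mm) Amber glass jar, 70 across, 120 high; origin under its centre
- soap: (mm) Clear bottle, 60 across, 200 high; origin under its centre

How it is judged:
On the way, in this order (a step that is already met when the one before it is completed fails the run):
1. the food bin's lid is held wide open (lever over 0.382 of 0.42 rad) by the fingers on its lever, for 2.2 s (value of joint food_lever above 0.382 rad and contact force between the fingers and food_pad above 0.5 N), for 2.2 s.
2. the lid has come down, with the finger still on the lever through the last part (lever between 0.023 and 0.115 rad) (value of joint food_lever between 0.023 and 0.115 rad and contact force between the fingers and food_pad above 0.3 N), for 0.05 s.
3. the lid is shut (value of joint food_lever below 0.012 rad), for 0.2 s.
At the end, for the whole second after the job is handed in: both lids shut (levers under 0.012 rad), both bins within 20 mm and every other thing within 30 mm of where it stood (value of joint each of food_lever, recycling_lever below 0.012 rad and distance of each of food_bin, recycling_bin from where it was at the start of the episode below 0.02 m and distance of each of mug, bowl, spoon, mill, tin, jar, soap from where it was at the start of the episode below 0.03 m); the robot touches nothing.
It fails at once if the lid slams: it falls faster than 1.5 rad/s (lever 0.57 rad/s) in its last 0.15 rad (value of joint food_lever below 0.057 rad and velocity of joint food_lever below -0.57 rad/s).
It fails at once if the other bin is opened (lever over 0.04 rad) (value of joint recycling_lever above 0.04 rad).
It fails at once if a bin is shifted by over 20 mm, lifted by over 8 mm or tipped (distance of any of food_bin, recycling_bin from where it was at the start of the episode above 0.02 m or height (world z) of any of food_bin, recycling_bin above 0.008 m or angle between any of food_bin, recycling_bin's own z axis and vertical above 0.08 rad).
It fails at once if a kitchen thing is shifted or lifted by over 30 mm (distance of any of mug, bowl, spoon, mill, tin, jar, soap from where it was at the start of the episode above 0.03 m).
It also fails if it takes over 48 s, if anything falls off the work surface, if the arm or the gripper's body presses on something with over 40 N, if the wrist force passes 120 N, or if a joint passes its speed limit or range.

ROBOT

A 7-joint arm with a two-finger parallel gripper is mounted at the origin on the work surface. World frame = base frame: x ahead of the robot, y to its left, z up, the work surface at z = 0. Lengths are in m, angles in rad, forces in N, time in s.
With the tool pointing down it reaches from about 0.4 to 0.875 m from the base axis. Payload 19.3 kg.
Tool frame: the origin (TCP) lies midway between the tips of the shut fingers; the grasp point (between the pads) lies 19 mm behind it; z points along the fingers, y is the line along which they close (so a half turn about z gives the same grasp; the last joint's range is limited). The gripper opens to 85 mm and grips with 20 to 120 N. Pads are 22 mm wide; open, the fingers measure 114 mm over their backs; the gripper's body (76 mm by 85 mm) begins 54 mm behind the grasp point. The pads swing forward as they close: fully open they stand 13 mm farther back than shut.
Start: joints at [-1.396, 0.521, -0.036, 1.599, 0.021, 1.021, -0.113], TCP at [0.151, 0.606, 0.231] pointing down, gripper open.
Joint ranges: [-2.91, 2.91], [-0.3, 2.13], [-1.5, 1.42], [0.17, 2.43], [-1.26, 4.41], [0.16, 1.93], [-2.52, 2.52]. Speed limits (rad/s): [1.89, 1.89, 2.39, 2.39, 3.01, 3.01, 3.01].

INTERFACE

Orientations are given as [roll, pitch, yaw] about the fixed x, y, z axes, in that order (R = Rz(yaw) Ry(pitch) Rx(roll)).
In Python, from workcell import * gives the robot as it stands. The module is installed in compiled form; this text tells all that it offers.
- The arm moves only by the tool play_rows, never from a script. Its argument "deltas" is a list of rows, each a list of 7 numbers: the shift along the tool's x, y, z in units of 500 mm (1.0 is 500 mm), then the turn, a rotation vector about the tool's x, y, z in units of 120 degrees (1.0 is 120 degrees), then the closure, from 0 (fully open) to 1 (shut). A call has 1 to 10 rows; each row is the pose to reach, as a shift and turn from the pose commanded when the call began, along the tool's axes at that moment; what a row does not reach only later rows make up. A row lasts 1/10 s, in which the tool goes at most 50 mm and 8.59 degrees, less where a joint would pass 70% of its speed; a pose out of reach is approached as far as the arm can. A call with a number of a shift or a turn outside -1 to 1 is refused whole. A call with a gripper value outside its range is refused whole. The fingers move at their own pace and stop on an object; "newtons" is the grip in N (left out, the last holds). Time passes only in rows, so rows that repeat a pose let the fingers close. It gives the time, the measured TCP pose, the force, the opening and the grip force at its end, in the units of the state.
- observe(): the state, without advancing time (a new reading comes with each control period).
- grab_frame(name): name is "scene" or "side" or "wrist"; returns the picture (420x560x3 uint8, red, green, blue); there is no depth.
- get_calibration(name): a dict with "fovy" (degrees; the focal length in pixels is half the picture's height over the tangent of half this angle, whatever the lens; pixels are square), "cx", "cy" (the principal point, pixels), "k1" (the pictures are not rectified: a ray, as slopes to the right and down, at radius r is drawn at 1 + k1 r^2 times it, then the intrinsics apply), "xyz" and "rotation" of the camera in the world. Camera axes: x right, y down, z forward; pixel columns grow to the right and rows downward; lengths in m; the calibration is good to about 2 mm. A picture is of the moment at which its call begins: read the wrist's pose just before it. get_calibration takes no time and is no camera call; for the wrist camera it gives the pose at the moment of the call.
- job_done(): hands the job in; it is judged then, once.
The state is a dict: "clock": time; "qpos": joint angles; "qd": joint speeds; "joint_efforts": joint torques, N m; "position": TCP position; "tool_rot": TCP orientation; "force": force on the tool from outside, world axes, zero at the start; "moment": the same for the moment, N m; "grip_width": finger opening in m; "finger_force": force on a finger pad.
Only numpy, scipy, OpenCV 4.12 (cv2) and the standard library are available. Lean on these libraries where they do the work, as an engineer would, in place of code of your own. Each camera call takes 0.05 s, during which the arm holds its last target. There are 200 camera calls.

## Working session

There is one attempt and no reset: what is moved stays moved. The work goes in short steps, Python scripts to look and compute and a tool call to move; the robot and the scene stay as the last step left them, time stands still between calls to the robot, and variables do not carry over. Pictures are saved under pics/ and viewed, at most 10 in all, crops included, and the job is handed in when it is done.

Besides the shell and the picture viewer there is one more tool, called after ">>>" as name([rows], argument=value, ...), one row to a line, values as JSON. play_rows: Moves the arm, as the interface text tells. Its arguments: {"type":"object","properties":{"deltas":{"type":"array"},"newtons":{"type":"number"}},"required":["deltas"]}

```bash
mkdir -p pics
python3 - <<'E'
from workcell import *
import cv2
for n in("scene","side"):
    cv2.imwrite(f"pics/{n}0.png",grab_frame(n)[:,:,::-1]); print(n,get_calibration(n))
s=observe();print(s["clock"],s["position"],s["tool_rot"],s["force"])
E
```

```text
scene {'fovy': 44.80142283167681, 'cx': 278.33322980284913, 'cy': 209.4704231011115, 'k1': -0.014111440533719977, 'xyz': array([1.43068338, 0.37082143, 1.33459037]), 'rotation': array([-2.48058391, -0.00355344,  1.98290941])}
side {'fovy': 46.42418148204875, 'cx': 278.85276091117237, 'cy': 218.48849229777846, 'k1': -0.11611399154157338, 'xyz': array([0.99757   , 0.26276655, 1.63596818]), 'rotation': array([-2.8164835 , -0.00878584,  2.13853247])}
0.1 [0.1514529  0.60608905 0.23077581] [-3.14060300e+00  7.67183156e-05  2.89675301e+00] [-0.19566507 -0.34463847  0.01420984]
```

View pics/scene0.png

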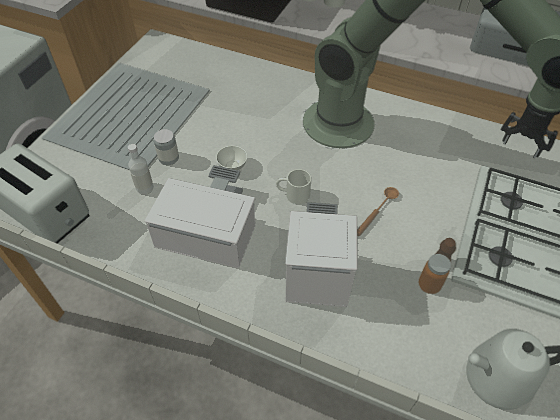

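View pics/side0.png

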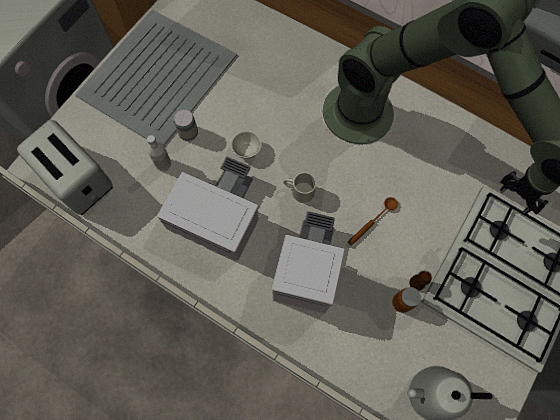

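The food bin is the narrower one: scene lid at about (322,240) with its pad at (321,209), side pad at (319,222). The mug, at side (302,187), stands close in front of the pad.

```bash
cat > h.py <<'E'
import numpy as np
from scipy.spatial.transform import Rotation as R
def ray(c,u,v):
    f=210/np.tan(np.radians(c["fovy"]/2)); d=np.array([u-c["cx"],v-c["cy"]])/f
    s=d.copy()
    for _ in range(20): s=d/(1+c["k1"]*(s@s))
    return np.array(c["xyz"]),R.from_euler("xyz",c["rotation"]).apply([*s,1])
def onz(c,u,v,z):
    o,d=ray(c,u,v); return o+d*(z-o[2])/d[2]
def proj(c,p):
    f=210/np.tan(np.radians(c["fovy"]/2)); q=R.from_euler("xyz",c["rotation"]).inv().apply(np.array(p)-c["xyz"]); s=q[:2]/q[2]
    return s*(1+c["k1"]*(s@s))*f+[c["cx"],c["cy"]]
E
python3 - <<'E'
import cv2,numpy as np
a=cv2.imread("pics/side0.png")[165:315,260:380]; b=cv2.imread("pics/scene0.png")[160:310,270:390]
k=dict(fx=3.3,fy=3.3,interpolation=cv2.INTER_CUBIC)
cv2.imwrite("pics/crop.png",np.hstack([cv2.resize(a,None,**k),cv2.resize(b,None,**k)]))
E
```

```text
(no output)
```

View pics/crop.png

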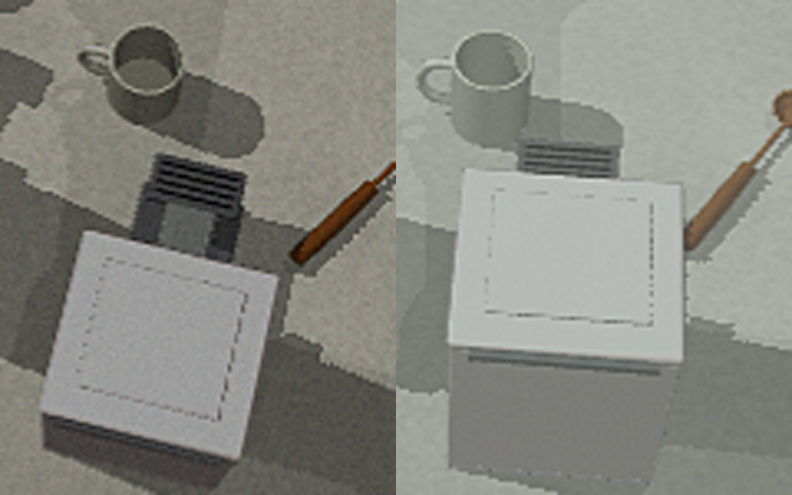

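The crop (side view left, scene view right) shows the ribbed pad's corners in side-crop pixels at (158,153), (246,172), (241,208) and (149,192). The lid corners are at (87,232), (278,274), (238,458) and (42,410).

Run:
```python
from workcell import *
from h import *
c=get_calibration("side");s=get_calibration("scene")
P=np.array([onz(c,260+u/3.3,165+v/3.3,.09) for u,v in[(158,153),(246,172),(241,208),(149,192)]])
L=np.array([onz(c,260+u/3.3,165+v/3.3,.205) for u,v in[(87,232),(278,274),(238,458),(42,410)]])
for n,Q in(("pad",P),("lid",L)):
    print(n,Q.round(3).tolist(),Q.mean(0).round(4),[np.linalg.norm(Q[i]-Q[i-1]).round(3) for i in range(4)])
Ls=np.array([onz(s,270+(u-396)/3.3,160+v/3.3,.205) for u,v in[(464,169),(683,184),(683,362),(449,344)]])
print("lid scene",Ls.mean(0))
print("pad far edge scene",[onz(s,270+(u-396)/3.3,160+v/3.3,.09).round(3) for u,v in[(519,146),(617,149)]])
d=L.mean(0)-P.mean(0);print("yaw",np.arctan2(d[1],d[0]),np.linalg.norm(d[:2]), [np.arctan2(*(L[i]-L[j])[[1,0]]) for i,j in((3,0),(2,1))])
print("mug rim",[onz(c,260+u/3.3,165+v/3.3,.09).round(3) for u,v in[(147,60),(183,65),(147,95),(147,25)]])
o=observe();Rt=R.from_euler("xyz",o["tool_rot"]);print(Rt.as_matrix().round(3),o["position"])
```

```text
pad [[0.477, 0.062, 0.09], [0.446, 0.148, 0.09], [0.482, 0.163, 0.09], [0.518, 0.076, 0.09]] [0.4807 0.1125 0.09  ] [np.float64(0.043), np.float64(0.091), np.float64(0.039), np.float64(0.094)]
lid [[0.617, 0.062, 0.205], [0.557, 0.232, 0.205], [0.722, 0.287, 0.205], [0.779, 0.117, 0.205]] [0.6689 0.1746 0.205 ] [np.float64(0.171), np.float64(0.18), np.float64(0.174), np.float64(0.179)]
lid scene [0.66886773 0.17202881 0.205     ]
pad far edge scene [array([0.487, 0.062, 0.09 ]), array([0.453, 0.148, 0.09 ])]
yaw 0.3185799706937357 0.19816879481893715 [np.float64(0.3259177553675077), np.float64(0.3226774840033363)]
mug rim [array([ 0.396, -0.001,  0.09 ]), array([0.381, 0.034, 0.09 ]), array([0.429, 0.02 , 0.09 ]), array([ 0.362, -0.021,  0.09 ])]
[[-0.97   0.242 -0.   ]
 [ 0.242  0.97  -0.001]
 [-0.    -0.001 -1.   ]] [0.1514529  0.60608905 0.23077581]
```

Both views agree: the pad centre is at about (0.482, 0.110) and the bin's yaw is about 0.324. The sizes and the 198 mm pad-to-origin offset match the description. I'll travel at the current height with the fingers shut.

>>> play_rows([
  [-0.06,-0.056,0,0,0,0.033,1],
  [-0.12,-0.112,0,0,0,0.066,1],
  [-0.18,-0.168,0,0,0,0.099,1],
  [-0.24,-0.224,0,0,0,0.132,1],
  [-0.3,-0.28,0,0,0,0.165,1],
  [-0.36,-0.336,0,0,0,0.198,1],
  [-0.42,-0.392,0,0,0,0.231,1],
  [-0.48,-0.448,0,0,0,0.264,1],
  [-0.54,-0.504,0,0,0,0.297,1],
  [-0.6,-0.56,0,0,0,0.33,1],
])

```text
clock: 1.1
position: [0.3752, 0.2604, 0.2313]
tool_rot: [3.142, -0.0, 2.203]
force: [0.4, 0.7, 0.6]
grip_width: 0.0002
finger_force: 0.0
```

```bash
cat > go.py <<'E'
from workcell import *
from h import *
import sys
def go(x,y,z,yaw=1.895):
    o=observe();Rt=R.from_euler("xyz",o["tool_rot"])
    d=Rt.inv().apply(np.array([x,y,z])-o["position"])/.5
    t=(Rt.inv()*R.from_euler("xyz",[np.pi,0,yaw])).as_rotvec()/np.radians(120)
    print(o["clock"],o["position"].round(4),o["tool_rot"].round(4),o["force"].round(2),o["grip_width"],"\n",d.round(4),t.round(4))
if __name__=="__main__": go(*map(float,sys.argv[1:]))
E
python3 go.py .474 .107 .2
```

```text
1.1 [0.3752 0.2604 0.2313] [ 3.1416e+00 -1.0000e-04  2.2028e+00] [0.42 0.74 0.65] 0.000151112303600901 
 [-0.3643 -0.0219  0.0626] [ 0.    -0.     0.147]
```

>>> play_rows([
  [-0.06,-0.004,0.01,0,0,0.025,1],
  [-0.12,-0.008,0.02,0,0,0.05,1],
  [-0.18,-0.012,0.03,0,0,0.075,1],
  [-0.24,-0.016,0.04,0,0,0.1,1],
  [-0.3,-0.019,0.05,0,0,0.125,1],
  [-0.364,-0.022,0.06,0,0,0.147,1],
  [-0.364,-0.022,0.06,0,0,0.147,1],
])

```text
clock: 1.8
position: [0.475, 0.1054, 0.2007]
tool_rot: [-3.141, 0.002, 1.892]
force: [0.5, 1.0, 0.6]
grip_width: 0.0002
finger_force: 0.0
```

```bash
python3 go.py .474 .107 .11
python3 - <<'E'
from workcell import *
import cv2,numpy as np
k=dict(fx=1.4,fy=1.4)
cv2.imwrite("pics/c2.png",np.hstack([cv2.resize(grab_frame(n)[100:400,140:420,::-1],None,**k) for n in("side","wrist")]))
E
```

```text
1.8 [0.475  0.1054 0.2007] [-3.1410e+00  1.6000e-03  1.8915e+00] [0.46 1.   0.56] 0.00020687657056583963 
 [ 0.004  -0.0008  0.1815] [-0.0003  0.0007 -0.0017]
```

View pics/c2.png

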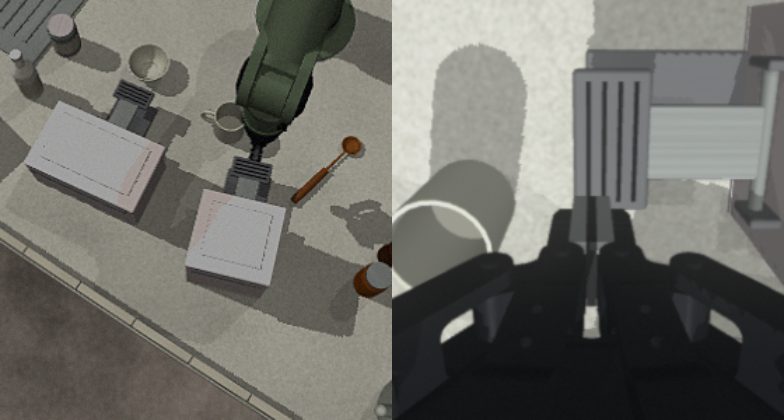

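The wrist view shows the pad at combined pixel (611,139), with corners at (574,70), (650,70), (648,208) and (574,204). The mug lies off to the left and in front, and nothing is touching. I'll cast that point as a check.

Run:
```python
from workcell import *
from h import *
c=get_calibration("wrist")
Q=np.array([onz(c,140+(u-392)/1.4,100+v/1.4,.09) for u,v in[(574,70),(650,70),(648,208),(574,204)]])
print(Q.round(3).tolist(),Q.mean(0))
```

```text
[[0.449, 0.147, 0.09], [0.494, 0.162, 0.09], [0.525, 0.076, 0.09], [0.477, 0.062, 0.09]] [0.48636155 0.1117181  0.09      ]
```

>>> play_rows([
  [0.004,0.018,0.03,0,0,0,1],
  [0.004,0.018,0.07,0,0,0,1],
  [0.004,0.018,0.11,0,0,0,1],
  [0.004,0.018,0.15,0,0,0,1],
  [0.004,0.018,0.18,0,0,0,1],
  [0.004,0.018,0.2,0,0,0,1],
  [0.004,0.018,0.2,0,0,0,1],
])

```text
clock: 2.6
position: [0.4809, 0.1143, 0.1005]
tool_rot: [-3.14, -0.0, 1.899]
force: [0.9, 0.2, -0.2]
grip_width: -0.0002
finger_force: 0.0
```

>>> play_rows([
  [0,0,0.006,0,0,0,1],
  [0,0,0.012,0,0,0,1],
  [0,0,0.018,0,0,0,1],
  [0,0,0.024,0,0,0,1],
  [0,0,0.03,0,0,0,1],
  [0,0,0.036,0,0,0,1],
  [0,0,0.036,0,0,0,1],
])

```text
clock: 3.3
position: [0.4817, 0.1137, 0.0832]
tool_rot: [3.141, -0.0, 1.898]
force: [-1.7, -0.2, 6.7]
grip_width: -0.0
finger_force: 3.3
```

Contact made at about 7 N. I'll keep pressing down.

>>> play_rows([
  [0,0,0.006,0,0,0,1],
  [0,0,0.012,0,0,0,1],
  [0,0,0.018,0,0,0,1],
  [0,0,0.024,0,0,0,1],
  [0,0,0.03,0,0,0,1],
  [0,0,0.036,0,0,0,1],
  [0,0,0.042,0,0,0,1],
  [0,0,0.048,0,0,0,1],
  [0,0,0.054,0,0,0,1],
  [0,0,0.054,0,0,0,1],
])

```text
clock: 4.3
position: [0.482, 0.1138, 0.0563]
tool_rot: [3.141, 0.0, 1.898]
force: [-0.4, -0.3, 3.6]
grip_width: -0.0
finger_force: 1.6
```

>>> play_rows([
  [0,0,0.002,0,0,0,1],
  [0,0,0.004,0,0,0,1],
  [0,0,0.006,0,0,0,1],
  [0,0,0.006,0,0,0,1],
])

```text
clock: 4.7
position: [0.4816, 0.1137, 0.0532]
tool_rot: [-3.141, 0.0, 1.898]
force: [0.5, 0.3, 3.8]
grip_width: -0.0001
finger_force: 1.5
```

>>> play_rows([
  [0,0,0.002,0,0,0,1],
  [0,0,0.004,0,0,0,1],
  [0,0,0.004,0,0,0,1],
])

```text
clock: 5.0
position: [0.4815, 0.1137, 0.0511]
tool_rot: [-3.141, 0.0, 1.898]
force: [0.6, 0.3, 2.8]
grip_width: -0.0002
finger_force: 1.3
```

>>> play_rows([
  [0,0,0.002,0,0,0,1],
  [0,0,0.002,0,0,0,1],
])

```text
clock: 5.2
position: [0.4816, 0.1137, 0.0502]
tool_rot: [-3.141, 0.0, 1.898]
force: [0.6, -0.7, 3.0]
grip_width: 0.0002
finger_force: 1.2
```

>>> play_rows([
  [0,0,0.002,0,0,0,1],
  [0,0,0.002,0,0,0,1],
])

```text
clock: 5.4
position: [0.4815, 0.1136, 0.0492]
tool_rot: [-3.141, 0.0, 1.898]
force: [0.2, 0.5, 3.0]
grip_width: -0.0001
finger_force: 1.2
```

>>> play_rows([
  [0,0,0.002,0,0,0,1],
  [0,0,0.002,0,0,0,1],
])

```text
clock: 5.6
position: [0.4815, 0.1137, 0.0482]
tool_rot: [-3.141, -0.0, 1.898]
force: [1.2, 0.7, 3.1]
grip_width: 0.0002
finger_force: 1.1
```

>>> play_rows([
  [0,0,0.002,0,0,0,1],
  [0,0,0.004,0,0,0,1],
  [0,0,0.004,0,0,0,1],
])

```text
clock: 5.9
position: [0.4818, 0.1138, 0.0464]
tool_rot: [3.141, -0.0, 1.898]
force: [-0.6, -1.0, 10.4]
grip_width: -0.0
finger_force: 4.9
```

Run:
```python
from workcell import *
import cv2,numpy as np
o=observe();print(o["clock"],o["position"],o["force"])
cv2.imwrite("pics/c3.png",np.hstack([cv2.resize(grab_frame(n)[100:400,140:420,::-1],None,fx=1.4,fy=1.4) for n in("scene","wrist")]))
```

```text
5.9 [0.48183612 0.11376082 0.04644013] [-0.61827015 -1.00579804 10.43682781]
```

View pics/c3.png

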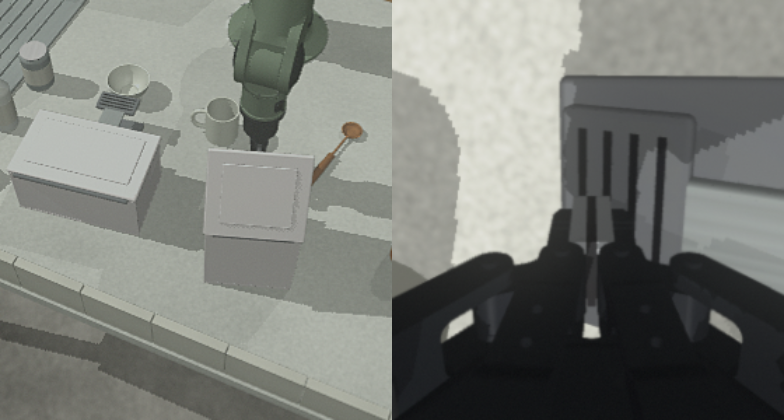

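Force rose to 10 N at z = 0.046, which is the stop. The scene view shows the food-bin lid tilted up at (258,195) and the other lid still shut. Now I'll hold for about 3 s.

>>> play_rows([
  [0,0,0,0,0,0,1],
  [0,0,0,0,0,0,1],
  [0,0,0,0,0,0,1],
  [0,0,0,0,0,0,1],
  [0,0,0,0,0,0,1],
  [0,0,0,0,0,0,1],
  [0,0,0,0,0,0,1],
  [0,0,0,0,0,0,1],
  [0,0,0,0,0,0,1],
  [0,0,0,0,0,0,1],
])

```text
clock: 7.0
position: [0.4818, 0.1137, 0.0465]
tool_rot: [3.141, -0.0, 1.898]
force: [0.1, 0.6, 9.3]
grip_width: -0.0
finger_force: 4.4
```

>>> play_rows([
  [0,0,0,0,0,0,1],
  [0,0,0,0,0,0,1],
  [0,0,0,0,0,0,1],
  [0,0,0,0,0,0,1],
  [0,0,0,0,0,0,1],
  [0,0,0,0,0,0,1],
  [0,0,0,0,0,0,1],
  [0,0,0,0,0,0,1],
  [0,0,0,0,0,0,1],
  [0,0,0,0,0,0,1],
])

```text
clock: 8.0
position: [0.4818, 0.1137, 0.0465]
tool_rot: [3.141, -0.0, 1.898]
force: [-0.3, 0.4, 10.2]
grip_width: -0.0002
finger_force: 4.4
```

>>> play_rows([
  [0,0,0,0,0,0,1],
  [0,0,0,0,0,0,1],
  [0,0,0,0,0,0,1],
  [0,0,0,0,0,0,1],
  [0,0,0,0,0,0,1],
  [0,0,0,0,0,0,1],
  [0,0,0,0,0,0,1],
  [0,0,0,0,0,0,1],
  [0,0,0,0,0,0,1],
  [0,0,0,0,0,0,1],
])

```text
clock: 9.0
position: [0.4818, 0.1137, 0.0465]
tool_rot: [3.141, -0.0, 1.898]
force: [0.1, -0.2, 9.9]
grip_width: -0.0001
finger_force: 4.4
```

The lid was held for over 3 s. Now I'll let it up slowly.

>>> play_rows([
  [0,0,-0.003,0,0,0,1],
  [0,0,-0.007,0,0,0,1],
  [0,0,-0.011,0,0,0,1],
  [0,0,-0.015,0,0,0,1],
  [0,0,-0.019,0,0,0,1],
  [0,0,-0.023,0,0,0,1],
  [0,0,-0.027,0,0,0,1],
  [0,0,-0.031,0,0,0,1],
  [0,0,-0.035,0,0,0,1],
  [0,0,-0.039,0,0,0,1],
])

```text
clock: 10.0
position: [0.4815, 0.1137, 0.066]
tool_rot: [-3.141, -0.0, 1.898]
force: [-3.4, -1.0, 2.9]
grip_width: 0.0002
finger_force: 2.0
```

>>> play_rows([
  [0,0,-0.003,0,0,0,1],
  [0,0,-0.006,0,0,0,1],
  [0,0,-0.009,0,0,0,1],
  [0,0,-0.012,0,0,0,1],
  [0,0,-0.015,0,0,0,1],
  [0,0,-0.018,0,0,0,1],
  [0,0,-0.02,0,0,0,1],
  [0,0,-0.022,0,0,0,1],
  [0,0,-0.024,0,0,0,1],
  [0,0,-0.026,0,0,0,1],
])

```text
clock: 11.0
position: [0.4816, 0.1137, 0.0789]
tool_rot: [-3.141, 0.0, 1.898]
force: [-4.7, -1.3, 4.3]
grip_width: -0.0003
finger_force: 2.9
```

>>> play_rows([
  [0,0,-0.002,0,0,0,1],
  [0,0,-0.004,0,0,0,1],
  [0,0,-0.006,0,0,0,1],
  [0,0,-0.008,0,0,0,1],
  [0,0,-0.01,0,0,0,1],
  [0,0,-0.012,0,0,0,1],
  [0,0,-0.014,0,0,0,1],
  [0,0,-0.016,0,0,0,1],
])

```text
clock: 11.8
position: [0.4816, 0.1137, 0.0869]
tool_rot: [-3.142, -0.0, 1.898]
force: [-3.8, -2.6, 5.3]
grip_width: 0.0003
finger_force: 3.1
```

>>> play_rows([
  [0,0,-0.002,0,0,0,1],
  [0,0,-0.004,0,0,0,1],
  [0,0,-0.006,0,0,0,1],
  [0,0,-0.008,0,0,0,1],
  [0,0,-0.01,0,0,0,1],
  [0,0,-0.012,0,0,0,1],
  [0,0,-0.014,0,0,0,1],
  [0,0,-0.016,0,0,0,1],
  [0,0,-0.018,0,0,0,1],
  [0,0,-0.018,0,0,0,1],
])

```text
clock: 12.8
position: [0.4817, 0.1137, 0.0959]
tool_rot: [3.141, 0.0, 1.898]
force: [0.8, -0.4, -0.2]
grip_width: 0.0001
finger_force: 0.0
```

>>> play_rows([
  [0,0,-0.02,0,0,0,1],
  [0,0,-0.05,0,0,0,1],
  [0,0,-0.09,0,0,0,1],
  [0,0,-0.13,0,0,0,1],
  [0,0,-0.17,0,0,0,1],
  [0,0,-0.2,0,0,0,1],
  [0,0,-0.2,0,0,0,1],
  [0,0,-0.2,0,0,0,1],
  [0,0,-0.2,0,0,0,1],
  [0,0,-0.2,0,0,0,1],
])

```text
clock: 13.8
position: [0.4813, 0.1136, 0.1952]
tool_rot: [-3.14, 0.0, 1.898]
force: [-0.0, -0.7, 0.5]
grip_width: 0.0001
finger_force: 0.0
```

Run:
```python
from workcell import *
import cv2,numpy as np
o=observe();print(o["clock"],o["position"],o["force"])
cv2.imwrite("pics/c4.png",np.hstack([cv2.resize(grab_frame(n)[100:400,140:420,::-1],None,fx=1.4,fy=1.4) for n in("side","wrist")]))
```

```text
13.8 [0.48132714 0.11356259 0.19522489] [-0.03423792 -0.6677898   0.52682956]
```

View pics/c4.png

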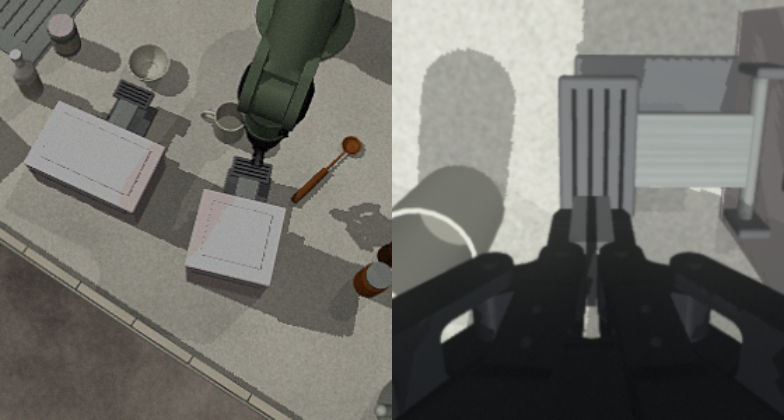

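The side view shows both lids shut, and the food bin at (236,237) is where it stood before. The wrist view shows the pad level again at (598,145), with the finger clear of it, so I'm handing in.

```bash
python3 -c "
from workcell import *
print(job_done())"
```

```text
the job is handed in; nothing more can be done
None
```

I pressed the food bin's lever to its stop, held the lid wide open for about 3 s, let it down slowly under the finger, moved clear and handed the job in; the last images show both lids shut and everything in view in place, but hand-in returned no verdict.

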